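Fill the last two gaps in the tin of condiment jars

TASK

The round tin on the kitchenette counter holds small condiment jars packed close together, one in the middle and a ring around it, but two places in the ring are empty. Stand the two loose small jars in these two gaps, one in each, upright on the floor of the tin like the others, and let go of them. The similar but larger jar does not fit and is not needed.

Things in the scene. Friction and masses are not known exactly. Their poses are not given: they have to be found in the camera images.
- jar_a: Loose small jar on the counter, like those in the tin: squat white pot, black cap, 58 mm tall, 60 to 130 g, rigid. Foot 36 mm in diameter, widening to 50 mm at 12 mm height, straight to 26 mm, then a shoulder slopes in to the cap: a straight cylinder 28 mm in diameter, from 31 to 58 mm height, the place to grip. Origin: centre of the underside; z up along the axis.
- jar_b: The other loose small jar on the counter, same shape, size and axes as jar_a; either may go into either gap. A bystander looks alike but is larger: 68 mm wide and 70 mm tall with the same cap.
- gap_1 (a point): Centre of one empty place, on the inner floor of the tin (3 mm above the counter). The tin is fixed, round, open, dark metal, 163 mm inside diameter, wall 2.5 mm thick, rim 24 mm above the counter. Its seven places: the centre and six in a ring of 53.5 mm radius, 60 degrees apart, so jars stand about 3.5 mm apart. Five are filled with loose jars.
- gap_2 (a point): Centre of the other empty ring place, on the tin's floor, opposite gap_1: the tin's centre, with a jar, is midway between them. Each gap has three neighbour jars 53.5 mm away: the middle one and one at 60 degrees either side of it. Fingers have most room when they close square to the line gap_1 to gap_2. The tin's yaw is arbitrary: z is up.
Mind the look-alikes: they are no part of the job. What is shaped like the jar_b but green, orange or yellow is not meant.

How it is judged:
By the outcome, as a careful person would: the job done as asked, in the order asked, and still so for the second after the job is handed in, with the robot touching nothing.
It also fails if it takes over 54 s, if anything falls off the work surface, if the arm or the gripper's body presses on something with over 40 N, if the wrist force passes 120 N, or if a joint passes its speed limit or range.

ROBOT

A 6-joint arm with a two-finger parallel gripper is mounted at the origin on the work surface. World frame = base frame: x ahead of the robot, y to its left, z up, the work surface at z = 0. Lengths are in mm, angles in rad, forces in N, time in s.
With the tool pointing down it reaches from about 350 to 925 mm from the base axis. Payload 6.4 kg.
Tool frame: the origin (TCP) lies between the finger pads; the fingertips stand 22 mm ahead of it and the grasp point (between the pads) lies 3 mm ahead of it (env.tcp_to_tips is the distance from the TCP to the fingertips, in mm); y points along the fingers, z is the direction in which the jaws open and shut, and the axes are right-handed (so a half turn about y gives the same grasp; the last joint's range is limited). The gripper opens to 94 mm and grips with 3 to 60 N. Pads are 16 mm wide; open, the fingers measure 119 mm over their backs; the gripper's body (75 mm by 177 mm) begins 78 mm behind the grasp point.
Start: joints at [1.049, 0.245, 1.558, -0, 1.339, -0.174], TCP at [221.537, 611.093, 227.455] pointing down, gripper open.
Joint ranges: [-3.13, 3.13], [-1.02, 2.26], [0.13, 2.54], [-0.95, 4.09], [0.21, 2.88], [-2.74, 2.74]. Speed limits (rad/s): [2.57, 2.57, 3.14, 3.14, 3.14, 3.14].

INTERFACE

Orientations are given as a unit quaternion [x, y, z, w].
In Python, from plant import env gives the robot as it stands.
- The arm moves only by the tool move_arm, never from a script. Its argument "targets" is a list of rows, each a list of 3 entries, a list of its own where there are three numbers: the shift along the tool's x, y, z in mm, then the turn about the tool's y in rad, then the opening, from -1 (shut) to 1 (fully open), so that 0 is half open. In form: [[[x, y, z], yaw, fingers], ...]. A call has 1 to 12 rows; each row is the pose to reach, as a shift and turn from the pose commanded when the call began, along the tool's axes at that moment; what a row does not reach only later rows make up. A row lasts 1/10 s, in which the tool goes at most 50 mm and 8.59 degrees, less where a joint would pass 70% of its speed; a pose out of reach is approached as far as the arm can. A call with a gripper value outside its range is refused whole. The fingers move at their own pace and stop on an object; "squeeze" is the grip in N (left out, the last holds). Time passes only in rows, so rows that repeat a pose let the fingers close. It gives the time, the measured TCP pose, the force and the opening at its end, in the units of the state.
- env.state(): the state, without advancing time (a new reading comes with each control period).
- env.capture(name): name is "scene" or "top" or "wrist"; returns a dict with "frame" (420x560x3 uint8, blue, green, red), "range_z" (420x560 float32, mm along the optical axis (not along the pixel's ray), 0 where there is no reading), "fx", "fy", "cx", "cy" (pixels), "origin" and "orientation" of the camera in the world; the wrist camera has in their place "tool_from_camera" (4x4, takes a point from camera to tool coordinates, whose origin is the TCP and whose axes are the tool frame's). Camera axes: x right, y down, z forward; pixel columns grow to the right and rows downward; lengths in mm; the calibration is good to about 2 mm. The wrist camera is an equidistant fisheye: a pixel r from the principal point sees the ray r / f radians off the axis. A picture is of the moment at which its call begins: read the wrist's pose just before it.
- env.finish_job(): hands the job in, once; it reports no verdict.
The state is a dict: "time_s": time; "q": joint angles; "joint_velocities": joint speeds; "tau": joint torques, N m; "ee_pos": TCP position; "orientation": TCP orientation; "force": force on the tool from outside, world axes, zero at the start; "wrist_torque": the same for the moment, N m; "grip_width": finger opening in mm.
Only numpy, scipy, OpenCV 4.12 (cv2) and the standard library are available. Lean on these libraries where they do the work, as an engineer would, in place of code of your own. Each camera call takes 0.05 s, during which the arm holds its last target.

## Working session

There is one attempt and no reset: what is moved stays moved. The work goes in short steps, Python scripts to look and compute and a tool call to move; the robot and the scene stay as the last step left them, time stands still between calls to the robot, and variables do not carry over. Pictures are saved under pics/ and viewed, and the job is handed in when it is done.

Besides the shell and the picture viewer there is one more tool, called after "Request:" in YAML: its name, and indented under it one key for each argument. move_arm: Moves the arm, as the interface text tells. Its arguments: {"type":"object","properties":{"targets":{"type":"array"},"squeeze":{"type":"number"}},"required":["targets"]}

```bash
mkdir -p pics; ls; python3 - <<'E'
from plant import env
import cv2,numpy as np
s=env.state()
for k in ("time_s","q","ee_pos","orientation","force","grip_width"): print(k,np.round(s[k],3))
for n in("scene","top"):
    c=env.capture(n); cv2.imwrite(f"pics/{n}0.png",c["frame"]); np.save(f"pics/{n}0.npy",c,allow_pickle=True)
    print(n,c["fx"],c["fy"],c["cx"],c["cy"],c["origin"],c["orientation"])
E
```

```text
pics
time_s 0.0
q [ 1.049  0.246  1.559 -0.     1.339 -0.174]
ee_pos [221.237 610.595 226.36 ]
orientation [ 0.697 -0.123  0.122 -0.696]
force [-0.419  0.147 -0.264]
grip_width 94.238
scene 435.83231657190026 435.83231657190026 282.76756264802066 207.55043869342526 [1055.76740731 -769.07370169  625.4016283 ] [ 0.84426995  0.23306325 -0.11905473 -0.46767056]
top 429.67233447003423 429.67233447003423 278.9474138511449 209.6068506515951 [ 4.32109245e+02 -8.11865521e-01  8.51746654e+02] [-0.69907701  0.70866363 -0.06486785  0.06985243]
```

View pics/top0.png

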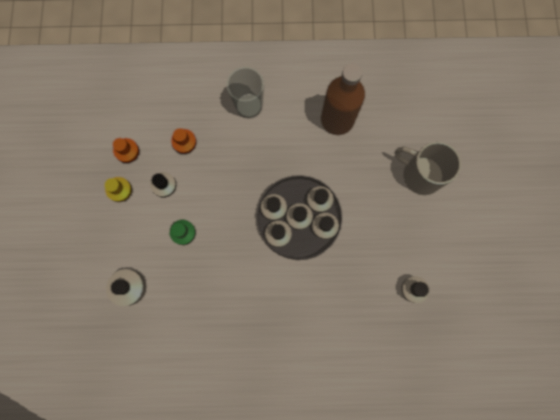

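View pics/scene0.png

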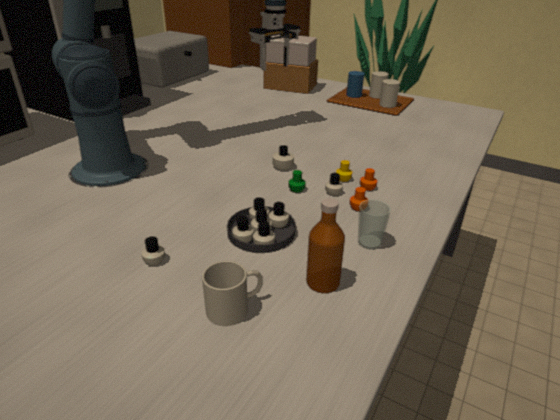

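```bash
cat > h.py <<'E'
import numpy as np,cv2
from scipy.spatial.transform import Rotation as R
def pts(c):
    h,w=c["range_z"].shape; u,v=np.meshgrid(np.arange(w),np.arange(h)); z=c["range_z"]
    P=np.stack([(u-c["cx"])/c["fx"]*z,(v-c["cy"])/c["fy"]*z,z],-1)
    return P@R.from_quat(c["orientation"]).as_matrix().T+np.array(c["origin"])
def ray(c,u,v,h):
    d=R.from_quat(c["orientation"]).as_matrix()@np.array([(u-c["cx"])/c["fx"],(v-c["cy"])/c["fy"],1]); o=np.array(c["origin"])
    return (o+d*(h-o[2])/d[2])[:2]
def jars(c,zlo=40,zhi=80,verbose=True):
    P=pts(c); f=c["frame"].astype(int); ok=(c["range_z"]>0)
    m=ok&(P[...,2]>zlo)&(P[...,2]<zhi)&(f.max(2)<70)
    n,l,st,ce=cv2.connectedComponentsWithStats(m.astype(np.uint8))
    out=[]
    for i in range(1,n):
        if st[i,4]<25: continue
        q=P[l==i]; zt=np.percentile(q[:,2],90); t=q[q[:,2]>zt-6]
        print(np.round(ce[i],1),st[i,4],"ztop",round(zt,1),"mean xy",np.round(t[:,:2].mean(0),1),"mid",np.round((t[:,:2].max(0)+t[:,:2].min(0))/2,1),"ext",np.round(np.ptp(t[:,:2],axis=0),1))
E
python3 - <<'E'
from h import *
for n in("top","scene"):
    c=np.load(f"pics/{n}0.npy",allow_pickle=True).item(); print(n); jars(c)
    if n=="top":
        P=pts(c); print("counter z",np.median(P[300:400,200:400,2]))
        f=c["frame"]; cs=[cv2.resize(f[y-32:y+32,x-32:x+32],(260,260),interpolation=cv2.INTER_CUBIC) for x,y in((163,185),(417,289),(126,287))]
        t=cv2.resize(f[170:265,250:350],(300,285),interpolation=cv2.INTER_CUBIC)
        im=np.zeros((560,780,3),np.uint8); im[:260]=np.hstack(cs); im[265:550,:300]=t; cv2.imwrite("pics/crop0.png",im)
E
```

```text
top
[335.4 120.5] 269 ztop 75.8 mean xy [ 761.4 -108.1] mid [ 771.8 -113.9] ext [40.8 60.2]
[447. 160.] 319 ztop 75.9 mean xy [ 676.1 -319.1] mid [ 670.2 -313.7] ext [59.6 27.1]
[416.7 176.2] 288 ztop 75.8 mean xy [ 645.9 -258.5] mid [ 652.5 -266.3] ext [58.  35.2]
[159.1 180.6] 168 ztop 59.6 mean xy [646.8 234.1] mid [646.6 234.1] ext [23.8 24.8]
[320.5 196. ] 171 ztop 62.2 mean xy [611.1 -75.3] mid [611.5 -75.1] ext [25.2 25. ]
[272.6 203.9] 172 ztop 62.0 mean xy [597.2  15.7] mid [597.1  15.8] ext [25.7 24.7]
[299.  213.6] 171 ztop 62.0 mean xy [577.8 -34.3] mid [577.4 -34.6] ext [24.6 24.4]
[325.7 223.2] 168 ztop 62.4 mean xy [558.8 -83.4] mid [558.4 -83.7] ext [23.5 26.5]
[277.4 231.3] 162 ztop 62.3 mean xy [544.3   7.4] mid [543.8   7.1] ext [24.6 24.3]
[119.9 286.6] 214 ztop 71.3 mean xy [446.3 294.4] mid [446.7 295.4] ext [23.2 25.3]
[418.8 288.8] 200 ztop 59.2 mean xy [ 435.6 -249.8] mid [ 436.2 -249.7] ext [23.4 26.2]
counter z -0.4574835966052433
scene
[304.   31.9] 58 ztop 77.9 mean xy [-376.8 1980.4] mid [-376.4 1977.4] ext [ 15.2 122.3]
[243.9  52.6] 223 ztop 75.9 mean 
[... 918 characters left out ...]
. ] ext [ 91.3 121.3]
[283.4 150.5] 75 ztop 72.3 mean xy [448.7 288.6] mid [447.6 288.4] ext [23.8 23.8]
[334.6 177.7] 85 ztop 60.0 mean xy [649.8 228.8] mid [649.5 229. ] ext [24.9 24.6]
[297.2 177. ] 49 ztop 55.5 mean xy [556.8 182.5] mid [556.5 184.2] ext [16.3 16.3]
[261.3 216.6] 387 ztop 63.3 mean xy [583.3 -44.1] mid [580.7 -39.4] ext [ 90.5 108.5]
[278.3 208.1] 121 ztop 63.2 mean xy [599.6   8.9] mid [598.9   9.7] ext [23.3 24.1]
[242.4 222.7] 152 ztop 63.4 mean xy [559.6 -89.1] mid [559.1 -87. ] ext [28.1 27.7]
[151.3 243.4] 150 ztop 60.7 mean xy [ 437.6 -255.9] mid [ 435.6 -255.6] ext [24.8 26.4]
[334.7 270.6] 151 ztop 71.5 mean xy [ 817.7 -136.5] mid [ 814.  -135.7] ext [16.5 32.1]
```

View pics/crop0.png

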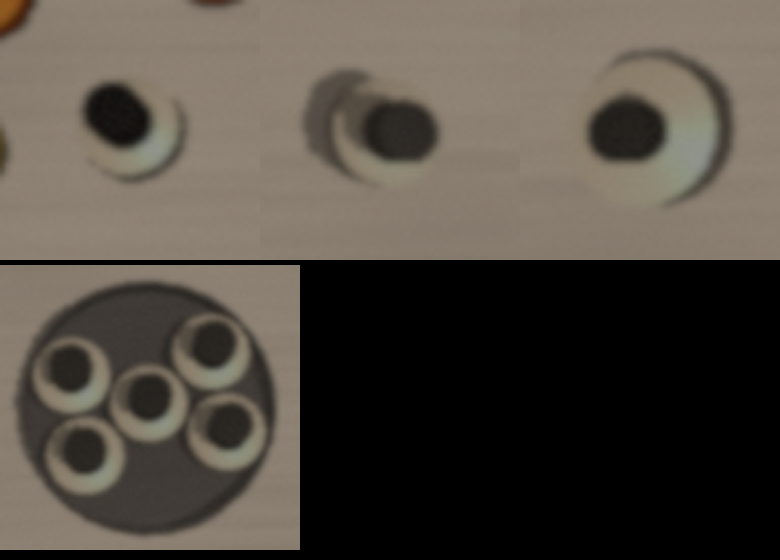

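The pictures show these candidates (top view pixels):
- **White pots on the counter:** (163,185) has its cap top at 59 mm and (417,289) at 59 mm, so these are the small jars. (126,287) has its cap at 71 mm and a wider body, so it is the large bystander and not wanted.
- **Coloured look-alikes:** (125,150), (183,141), (118,189) and (182,232) are excluded.
- **Tin:** centred near (299,217), with gaps at about (293,190) and (304,243).

Next I'll work out the moves.

```bash
cat >> h.py <<'E'
def plan(env,xyz,jaw=None,verbose=True):
    """shift in tool axes to world TCP xyz, and turn about tool y so the jaw axis (tool z) lies along world dir jaw"""
    s=env.state(); M=R.from_quat(s["orientation"]).as_matrix()
    sh=M.T@(np.array(xyz)-s["ee_pos"])
    print("t",round(s["time_s"],2),"pos",np.round(s["ee_pos"],1),"shift",np.round(sh,1),"q",np.round(s["q"],2),"w",round(s["grip_width"],1),"F",np.round(s["force"],1))
    if jaw is not None:
        for sg in(1,-1):
            d=M.T@np.array([sg*jaw[0],sg*jaw[1],0]); print("  turn",round(np.arctan2(d[0],d[2]),3))
E
python3 - <<'E'
from h import *
from plant import env
s=env.state(); print(R.from_quat(s["orientation"]).as_matrix().round(3))
plan(env,[647,232,160],[-.17,.985])
c=np.load("pics/top0.npy",allow_pickle=True).item()
# tin rim ellipse: dark mask
f=c["frame"].astype(int); P=pts(c)
hsv=c["frame"].max(2)
m=((hsv<95)).astype(np.uint8); m[:165]=0;m[270:]=0;m[:,:245]=0;m[:,352:]=0
k,_=cv2.findContours(m,cv2.RETR_EXTERNAL,cv2.CHAIN_APPROX_NONE); k=max(k,key=cv2.contourArea)
X=np.array([ray(c,*p[0],24) for p in k]); 
A=np.c_[2*X,np.ones(len(X))]; sol=np.linalg.lstsq(A,(X**2).sum(1),rcond=None)[0]; print("tin",sol[:2],np.sqrt(sol[2]+sol[:2]@sol[:2]))
E
```

```text
[[ 0.94  -0.001  0.341]
 [-0.341 -0.001  0.94 ]
 [-0.    -1.    -0.002]]
t 0.1 pos [221.3 610.6 226.5] shift [ 529.3   66.7 -210.7] q [ 1.05  0.25  1.56 -0.    1.34 -0.17] w 93.7 F [ 0.5 -0.3 -0.1]
  turn -0.519
  turn 2.623
tin [577.98567056 -33.62672509] 83.07145657961392
```

Request:
move_arm:
  targets:
    - [[44, 3, -18], -0.05, 0.3]
    - [[88, 6, -35], -0.1, 0.3]
    - [[132, 9, -53], -0.15, 0.3]
    - [[176, 12, -70], -0.2, 0.3]
    - [[220, 15, -88], -0.25, 0.3]
    - [[264, 18, -105], -0.3, 0.3]
    - [[308, 21, -123], -0.35, 0.3]
    - [[352, 24, -140], -0.4, 0.3]
    - [[396, 27, -158], -0.45, 0.3]
    - [[440, 30, -175], -0.5, 0.3]
    - [[484, 33, -193], -0.52, 0.3]
    - [[529, 37, -211], -0.52, 0.3]

```text
time_s: 1.3
ee_pos: [647.9, 230.9, 189.9]
orientation: [-0.704, -0.061, 0.061, 0.704]
force: [0.8, 1.6, -0.3]
grip_width: 61.2
```

Request:
move_arm:
  targets:
    - [[0, 0, 0], 0, 0.3]
    - [[0, 0, 0], 0, 0.3]
    - [[0, 0, 0], 0, 0.3]

```text
time_s: 1.6
ee_pos: [646.1, 233.2, 190.1]
orientation: [-0.704, -0.061, 0.061, 0.705]
force: [-0.6, -0.2, 0.4]
grip_width: 61.4
```

```bash
cat >> h.py <<'E'
def wrist(env,name):
    s=env.state(); c=env.capture("wrist"); cv2.imwrite(f"pics/{name}.png",c["frame"])
    M=np.eye(4); M[:3,:3]=R.from_quat(s["orientation"]).as_matrix(); M[:3,3]=s["ee_pos"]
    c["W"]=M@np.array(c["tool_from_camera"]); np.save(f"pics/{name}.npy",c,allow_pickle=True); return c
def wray(c,u,v):
    dx,dy=(u-c["cx"])/c["fx"],(v-c["cy"])/c["fy"]; r=np.hypot(dx,dy)
    k=np.where(r>1e-9,np.sin(r)/np.maximum(r,1e-9),1)
    return np.stack([dx*k,dy*k,np.cos(r)],-1)
def wplane(c,u,v,h):
    d=wray(c,u,v)@c["W"][:3,:3].T; o=c["W"][:3,3]; return (o+d*((h-o[2])/d[...,2:3]))[...,:2]
def wpts(c):
    h,w=c["range_z"].shape; u,v=np.meshgrid(np.arange(w),np.arange(h)); d=wray(c,u,v); z=c["range_z"]
    P=d*(z/np.maximum(d[...,2],.05))[...,None]; return P@c["W"][:3,:3].T+c["W"][:3,3]
def wcaps(c,zlo=40,zhi=80):
    P=wpts(c); f=c["frame"]; m=(c["range_z"]>0)&(P[...,2]>zlo)&(P[...,2]<zhi)&(f.max(2)<70)
    n,l,st,ce=cv2.connectedComponentsWithStats(m.astype(np.uint8))
    for i in range(1,n):
        if st[i,4]<40: continue
        q=P[l==i]; zt=np.percentile(q[:,2],85); t=q[q[:,2]>zt-5]
        cc,r=cv2.minEnclosingCircle(t[:,:2].astype(np.float32))
        print(np.round(ce[i],0),st[i,4],"ztop",round(zt,1),"mean",np.round(t[:,:2].mean(0),1),"circ",np.round(cc,1),round(r,1))
E
python3 - <<'E'
from h import *
from plant import env
c=wrist(env,"w1"); print(c["fx"],c["cx"],c["cy"]); print(np.round(c["tool_from_camera"],3)); wcaps(c); plan(env,[647,232,190],[-.17,.985])
E
```

```text
325.19226210127806 272.47515978398553 210.5847998112408
[[ 1.00000e-03  9.66000e-01  2.60000e-01 -7.55770e+01]
 [-0.00000e+00 -2.60000e-01  9.66000e-01 -1.58051e+02]
 [ 1.00000e+00 -1.00000e-03  0.00000e+00  3.99000e-01]
 [ 0.00000e+00  0.00000e+00  0.00000e+00  1.00000e+00]]
[376.  13.] 816 ztop 71.3 mean [447.8 295.2] circ [446.  295.7] 14.1
[72. 76.] 691 ztop 62.2 mean [544.2   8.1] circ [544.3   7.3] 14.7
[12. 88.] 523 ztop 61.9 mean [558.2 -82.3] circ [558.8 -83.7] 14.1
[ 40. 106.] 614 ztop 62.1 mean [577.3 -33. ] circ [576.8 -34.4] 14.3
[ 72. 126.] 691 ztop 62.1 mean [596.5  16.3] circ [596.7  14.8] 14.6
[ 13. 133.] 531 ztop 62.0 mean [610.6 -74.4] circ [610.6 -76. ] 13.9
[274. 207.] 710 ztop 59.4 mean [646.6 235.1] circ [646.5 234.6] 13.8
[ 15. 263.] 77 ztop 52.2 mean [775.5 -87.3] circ [776.4 -87.6] 10.1
[  7. 280.] 187 ztop 76.7 mean [792.1 -87. ] circ [794.9 -89.9] 16.1
t 1.65 pos [645.9 233.5 190.3] shift [ 0.8  0.3 -1.7] q [ 0.18  0.36  1.48  0.    1.3  -1.56] w 61.1 F [-0.7 -0.3  0.3]
  turn 0.003
  turn -3.139
```

View pics/w1.png

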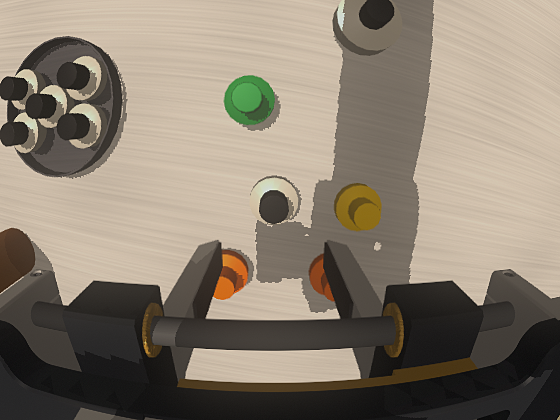

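Request:
move_arm:
  targets:
    - [[1, 40, 1.5], 0, 0.3]
    - [[1, 75, 1.5], 0, 0.3]
    - [[1, 105, 1.5], 0, 0.3]
    - [[1, 125, 1.5], 0, 0.3]
    - [[1, 133, 1.5], 0, 0.3]
    - [[1, 133, 1.5], 0, 0.3]
    - [[1, 133, 1.5], 0, 0.3]

```text
time_s: 2.35
ee_pos: [648.3, 234.8, 59.0]
orientation: [-0.704, -0.062, 0.06, 0.705]
force: [-0.5, -0.2, 0.3]
grip_width: 61.4
```

```bash
python3 - <<'E'
from h import *
from plant import env
c=wrist(env,"w2"); wcaps(c); plan(env,[646.5,235,57],[-.17,.985])
E
```

```text
[240.  85.] 78 ztop 57.9 mean [557.5 203.1] circ [554.9 200.5] 10.9
[272. 261.] 2265 ztop 59.3 mean [645.5 234.5] circ [646.5 234.7] 13.8
[214. 270.] 460 ztop 75.4 mean [652.2 204.8] circ [653.2 204.4] 8.4
[331. 269.] 478 ztop 75.2 mean [641.3 265.2] circ [642.2 265.9] 8.7
t 2.4 pos [648.6 234.7  59.4] shift [-2.1  2.4  0.6] q [ 0.18  0.51  1.54 -0.    1.09 -1.56] w 60.9 F [-1.2  0.1 -0.5]
  turn 0.002
  turn -3.14
```

View pics/w2.png

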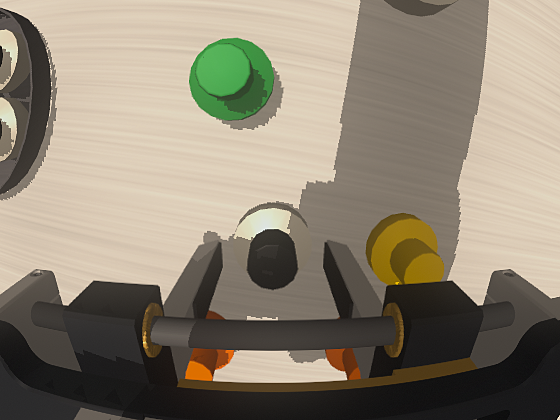

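Request:
move_arm:
  targets:
    - [[-2, 2, 0.5], 0, 0.3]
    - [[-2, 2, 0.5], 0, 0.0]
    - [[-2, 2, 0.5], 0, -0.2]
    - [[-2, 2, 0.5], 0, -0.4]
    - [[-2, 2, 0.5], 0, -0.7]
    - [[-2, 2, 0.5], 0, -1]
    - [[-2, 2, 0.5], 0, -1]
    - [[-2, 2, 0.5], 0, -1]
    - [[-2, 2, 0.5], 0, -1]
  squeeze: 15

```text
time_s: 3.3
ee_pos: [645.7, 234.2, 55.5]
orientation: [0.705, 0.061, -0.061, -0.704]
force: [-0.6, 0.2, 0.6]
grip_width: 27.7
```

```bash
python3 - <<'E'
from h import *
from plant import env
c=wrist(env,"w3"); wcaps(c); plan(env,[630.5,-25,140],[-.17,.985])
E
```

```text
[242.  90.] 105 ztop 56.8 mean [557.1 203.5] circ [554.6 200.9] 10.8
[273. 268.] 2862 ztop 59.6 mean [645.  234.5] circ [644.1 234.5] 16.9
t 3.35 pos [645.7 234.2  55.5] shift [ -59.4  -84.5 -252.8] q [ 0.18  0.51  1.55 -0.    1.08 -1.56] w 27.3 F [0.5 0.1 1.5]
  turn 0.001
  turn -3.14
```

View pics/w3.png

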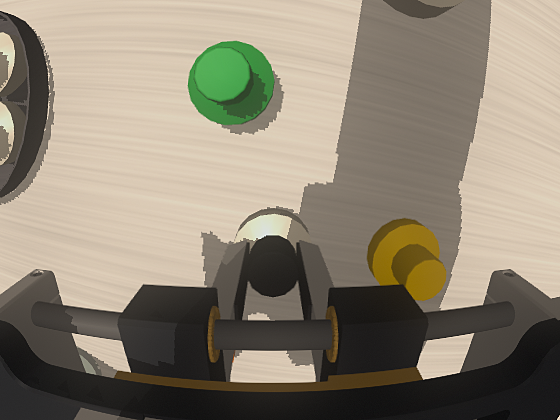

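Request:
move_arm:
  targets:
    - [[0, -20, 0], 0, -1]
    - [[0, -60, 0], 0, -1]
    - [[0, -100, 0], 0, -1]
    - [[-6, -110, -25], 0, -1]
    - [[-16, -110, -65], 0, -1]
    - [[-26, -110, -110], 0, -1]
    - [[-36, -110, -155], 0, -1]
    - [[-48, -110, -200], 0, -1]
    - [[-56, -110, -235], 0, -1]
    - [[-59, -110, -253], 0, -1]
    - [[-59, -110, -253], 0, -1]
    - [[-59, -110, -253], 0, -1]

```text
time_s: 4.55
ee_pos: [630.9, -24.2, 165.2]
orientation: [-0.704, -0.061, 0.061, 0.705]
force: [0.7, -0.1, -1.4]
grip_width: 27.6
```

```bash
python3 - <<'E'
from h import *
from plant import env
c=wrist(env,"w4"); wcaps(c,40,200); plan(env,[630.5,-25,140],[-.17,.985])
E
```

```text
[223. 122.] 157 ztop 61.8 mean [561.8 -79. ] circ [558.7 -84.5] 13.5
[324. 125.] 308 ztop 62.3 mean [548.2   6.7] circ [544.1   5.7] 13.7
[271. 153.] 654 ztop 62.6 mean [579.  -33.9] circ [577.3 -35.4] 13.6
[220. 180.] 354 ztop 62.1 mean [611.3 -72.3] circ [610.6 -76.8] 13.6
[323. 183.] 905 ztop 62.4 mean [596.5  13.8] circ [596.4  14. ] 13.8
[273. 268.] 3219 ztop 171.0 mean [630.1 -23.9] circ [629.1 -24.1] 16.8
t 4.6 pos [630.9 -23.7 165.2] shift [-0.6 25.2 -1.2] q [-0.22  0.26  1.66  0.    1.22 -1.96] w 27.7 F [ 0.2  0.6 -0.5]
  turn 0.003
  turn -3.139
```

View pics/w4.png

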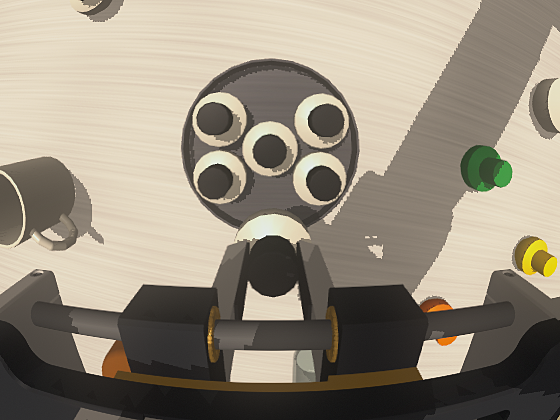

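Request:
move_arm:
  targets:
    - [[-1.8, 20, -2.1], 0, -1]
    - [[-1.8, 45, -2.1], 0, -1]
    - [[-1.8, 65, -2.1], 0, -1]
    - [[-1.8, 75, -2.1], 0, -1]
    - [[-1.8, 75, -2.1], 0, -1]
    - [[-1.8, 75, -2.1], 0, -1]
    - [[-1.8, 75, -2.1], 0, -1]

```text
time_s: 5.3
ee_pos: [630.5, -27.3, 92.0]
orientation: [0.705, 0.062, -0.06, -0.704]
force: [-0.5, -0.3, -0.7]
grip_width: 27.8
```

```bash
python3 - <<'E'
from h import *
from plant import env
c=wrist(env,"w5"); wcaps(c,40,200); plan(env,[629.5,-26.3,59],[-.156,.988])
s=env.capture("scene"); cv2.imwrite("pics/s5.png",np.vstack([cv2.resize(s["frame"][150:270,180:340],(640,480),interpolation=cv2.INTER_CUBIC)]))
E
```

```text
[214. 121.] 266 ztop 61.1 mean [560.3 -76.2] circ [558.7 -84.2] 13.6
[337. 124.] 275 ztop 61.2 mean [549.2   1.7] circ [544.3   5.4] 13.6
[275. 144.] 65 ztop 61.9 mean [566.7 -36.6] circ [571.3 -36.3] 11.7
[274. 178.] 82 ztop 62.2 mean [586.3 -34. ] circ [580.2 -35.1] 12.7
[212. 192.] 333 ztop 59.8 mean [604.2 -69. ] circ [609.7 -75.7] 13.5
[346. 206.] 1606 ztop 62.4 mean [597.   14.3] circ [597.   13.9] 14.1
[275. 279.] 4206 ztop 140.7 mean [607.6 -27.8] circ [616.1 -29.2] 20.6
[173. 335.] 7323 ztop 192.3 mean [608.  -55.8] circ [611.3 -56.2] 14.7
[380. 329.] 8029 ztop 192.2 mean [598.4  -7. ] circ [601.3  -6. ] 14.0
[ 51. 304.] 67 ztop 182.3 mean [613.7 -97. ] circ [613.9 -95.7] 8.3
[288. 349.] 69 ztop 186.1 mean [607.4 -27. ] circ [607.3 -27. ] 8.4
t 5.35 pos [630.4 -27.5  92. ] shift [-0.8 33.   1.4] q [-0.22  0.35  1.69  0.    1.1  -1.97] w 27.4 F [-1.1  0.3 -1. ]
  turn 0.016
  turn -3.126
```

View pics/w5.png

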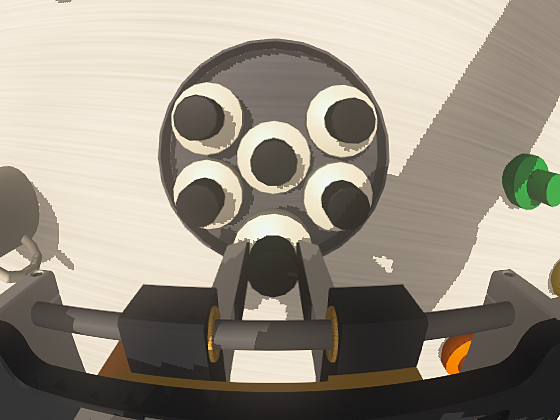

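View pics/s5.png

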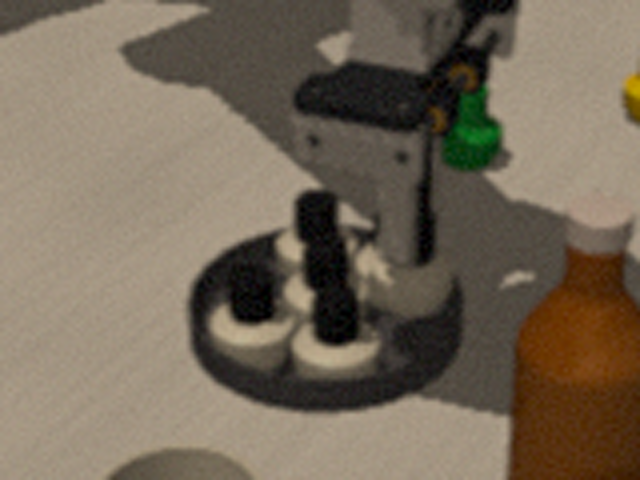

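Request:
move_arm:
  targets:
    - [[-0.8, 5, 1.2], 0.015, -1]
    - [[-0.8, 10, 1.2], 0.015, -1]
    - [[-0.8, 15, 1.2], 0.015, -1]
    - [[-0.8, 19, 1.2], 0.015, -1]
    - [[-0.8, 23, 1.2], 0.015, -1]
    - [[-0.8, 26, 1.2], 0.015, -1]
    - [[-0.8, 29, 1.2], 0.015, -1]
    - [[-0.8, 29, 1.2], 0.015, -1]
    - [[-0.8, 29, 1.2], 0.015, -1]

```text
time_s: 6.3
ee_pos: [628.5, -26.5, 61.5]
orientation: [0.705, 0.056, -0.055, -0.705]
force: [-0.0, 0.3, -1.3]
grip_width: 27.7
```

```bash
python3 - <<'E'
from h import *
from plant import env
c=wrist(env,"w6"); plan(env,[629.5,-26.3,59],[-.156,.988])
E
```

```text
t 6.35 pos [628.6 -26.5  61.6] shift [0.9 2.6 0.1] q [-0.22  0.39  1.7   0.    1.05 -1.95] w 28.1 F [-1.  -0.5 -1.6]
  turn 0.001
  turn -3.141
```

View pics/w6.png

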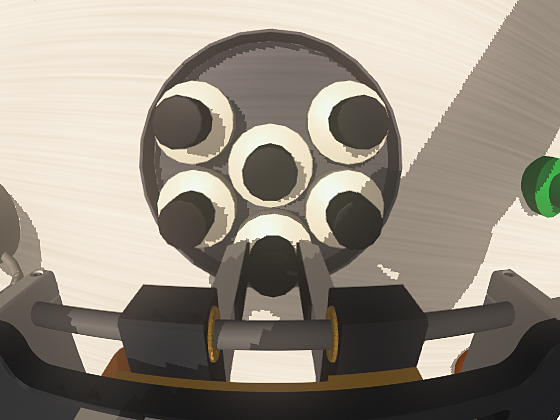

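Request:
move_arm:
  targets:
    - [[0.6, 1.5, 0], 0, -1]
    - [[0.6, 2.5, 0], 0, -1]
    - [[0.6, 3, 0], 0, -1]
    - [[0.6, 3, 0], 0, -1]
    - [[0.6, 3, 0], 0, -1]

```text
time_s: 6.85
ee_pos: [629.1, -26.4, 58.5]
orientation: [0.705, 0.056, -0.055, -0.705]
force: [-0.7, 0.2, -0.9]
grip_width: 27.5
```

Request:
move_arm:
  targets:
    - [[0, 0.7, 0], 0, -1]
    - [[0, 0.7, 0], 0, -1]
    - [[0, 0.7, 0], 0, -1]

```text
time_s: 7.15
ee_pos: [629.3, -26.4, 58.5]
orientation: [0.705, 0.056, -0.055, -0.705]
force: [-2.4, 0.1, 5.2]
grip_width: 28.3
```

Contact with the floor: 5 N upward at TCP z 58.5. Releasing now.

Request:
move_arm:
  targets:
    - [[0, 0.2, 0], 0, -0.36]
    - [[0, 0.2, 0], 0, -0.3]
    - [[0, 0.2, 0], 0, -0.2]
    - [[0, 0.2, 0], 0, -0.15]
    - [[0, 0.2, 0], 0, -0.15]
    - [[0, -8, 0], 0, -0.15]
    - [[0, -20, 0], 0, -0.15]
    - [[0, -45, 0], 0, -0.15]
    - [[0, -80, 0], 0, -0.15]
    - [[0, -110, 0], 0, -0.15]
    - [[-40, -110, 0], 0, -0.15]
    - [[-40, -110, 0], 0, -0.15]

```text
time_s: 8.35
ee_pos: [586.6, -32.5, 168.5]
orientation: [-0.705, -0.055, 0.056, 0.705]
force: [1.3, 0.3, 0.7]
grip_width: 40.1
```

```bash
python3 - <<'E'
from h import *
from plant import env
c=wrist(env,"w7"); wcaps(c); plan(env,[435.5,-250.5,170],[-.156,.988])
print(np.round(np.degrees(R.from_quat(env.state()["orientation"]).as_euler("xyz"))))
E
```

```text
[73. 28.] 703 ztop 59.2 mean [ 434.7 -250.1] circ [ 434.8 -251.8] 14.6
[220. 174.] 471 ztop 62.3 mean [560.4 -81.5] circ [557.9 -85.1] 13.6
[324. 172.] 860 ztop 62.5 mean [543.9   5.7] circ [543.9   5.8] 13.7
[270. 202.] 907 ztop 62.4 mean [576.7 -35.7] circ [577.3 -35.8] 13.9
[219. 230.] 805 ztop 62.3 mean [609.3 -77.2] circ [610.8 -77.3] 13.6
[322. 229.] 804 ztop 62.4 mean [594.3  14. ] circ [596.6  14.5] 14.0
[272. 259.] 881 ztop 62.4 mean [629.  -26.1] circ [629.9 -25.9] 13.8
t 8.4 pos [588.3 -32.6 168.5] shift [-184.9   -1.5 -191.4] q [-0.25  0.16  1.76  0.    1.21 -1.98] w 40.3 F [ 0.  -0.2  0.2]
  turn 0.0
  turn -3.142
[-90.  -0.   9.]
```

View pics/w7.png

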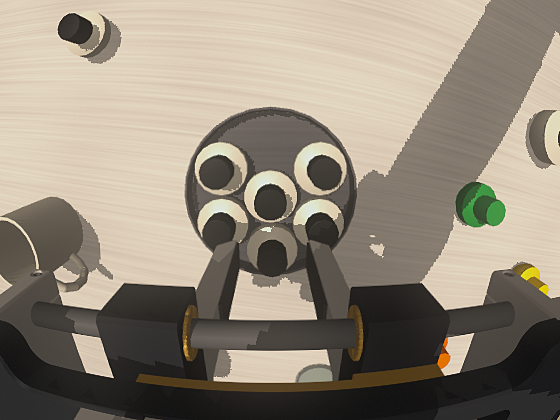

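jar_a stands in gap_1 with its cap top level with the others, at pixel (272,259). Next is jar_b, at pixel (73,28) in this view.

Request:
move_arm:
  targets:
    - [[-28, 0, -29], 0, 0]
    - [[-56, 0, -58], 0, 0.3]
    - [[-84, 0, -87], 0, 0.3]
    - [[-112, 0, -116], 0, 0.3]
    - [[-140, 0, -145], 0, 0.3]
    - [[-165, 0, -171], 0, 0.3]
    - [[-185, 0, -191], 0, 0.3]
    - [[-185, 0, -191], 0, 0.3]
    - [[-185, 0, -191], 0, 0.3]
    - [[-185, 0, -191], 0, 0.3]

```text
time_s: 9.4
ee_pos: [437.6, -249.8, 168.0]
orientation: [0.705, 0.056, -0.056, -0.705]
force: [0.5, 0.3, -0.5]
grip_width: 60.9
```

```bash
python3 - <<'E'
from h import *
from plant import env
c=wrist(env,"w8"); wcaps(c); plan(env,[435.5,-250.5,57],[-.156,.988])
E
```

```text
[270. 207.] 886 ztop 59.4 mean [ 433.  -252.6] circ [ 433.8 -252.4] 13.9
t 9.45 pos [ 437.5 -249.5  167.9] shift [ -2.2 110.9  -0.6] q [-0.74 -0.04  1.98  0.    1.2  -2.47] w 61.3 F [ 0.1 -0.5  0.3]
  turn 0.002
  turn -3.139
```

View pics/w8.png

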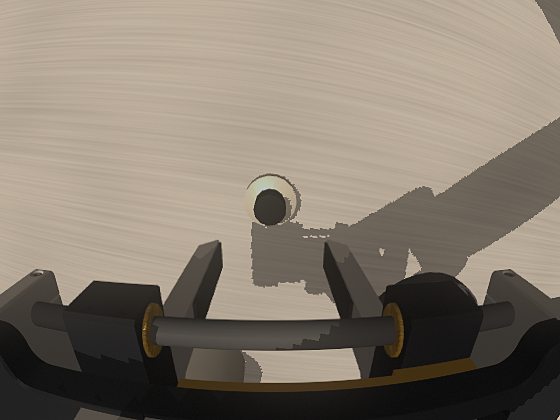

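Request:
move_arm:
  targets:
    - [[-3.5, 35, -1.7], 0, 0.3]
    - [[-3.5, 65, -1.7], 0, 0.3]
    - [[-3.5, 90, -1.7], 0, 0.3]
    - [[-3.5, 105, -1.7], 0, 0.3]
    - [[-3.5, 109, -1.7], 0, 0.3]
    - [[-3.5, 109, -1.7], 0, 0.3]
    - [[-3.5, 109, -1.7], 0, 0.3]
    - [[-3.5, 109, -1.7], 0, 0.3]

```text
time_s: 10.25
ee_pos: [434.4, -252.9, 60.0]
orientation: [0.706, 0.056, -0.055, -0.704]
force: [0.3, -0.3, 1.3]
grip_width: 60.8
```

```bash
python3 - <<'E'
from h import *
from plant import env
c=wrist(env,"w9"); wcaps(c); plan(env,[434,-252,56],[-.156,.988])
E
```

```text
[273. 262.] 2280 ztop 59.3 mean [ 432.6 -252.8] circ [ 433.8 -252.6] 13.9
[215. 269.] 470 ztop 75.8 mean [ 437.5 -283.1] circ [ 438.4 -283.5] 8.4
[330. 269.] 468 ztop 75.9 mean [ 427.6 -222.5] circ [ 428.5 -221.9] 8.6
t 10.3 pos [ 434.2 -252.9   59.8] shift [-0.1  3.8  1. ] q [-0.75  0.13  2.03 -0.    0.98 -2.48] w 61.0 F [ 0.5  0.2 -0.2]
  turn 0.001
  turn -3.141
```

View pics/w9.png

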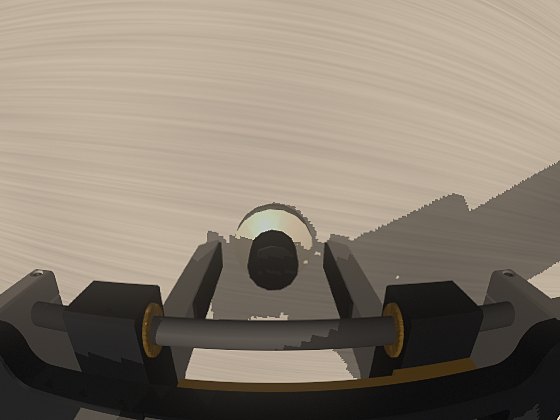

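The jar is centred between the fingers at (273,262). I'll go 4 mm lower and close.

Request:
move_arm:
  targets:
    - [[0, 4, 0.3], 0, 0.3]
    - [[0, 4, 0.3], 0, 0.0]
    - [[0, 4, 0.3], 0, -0.2]
    - [[0, 4, 0.3], 0, -0.4]
    - [[0, 4, 0.3], 0, -0.7]
    - [[0, 4, 0.3], 0, -1]
    - [[0, 4, 0.3], 0, -1]
    - [[0, 4, 0.3], 0, -1]
    - [[0, 4, 0.3], 0, -1]
  squeeze: 15

```text
time_s: 11.2
ee_pos: [433.5, -252.3, 54.8]
orientation: [0.705, 0.056, -0.056, -0.705]
force: [0.4, -0.3, -0.5]
grip_width: 27.9
```

```bash
python3 - <<'E'
from h import *
from plant import env
plan(env,[525,-43.5,165],[-.156,.988])
E
```

```text
t 11.2 pos [ 433.5 -252.3   54.8] shift [ 123.1 -110.2  191.8] q [-0.75  0.14  2.04 -0.    0.97 -2.48] w 27.9 F [ 0.4 -0.3 -0.5]
  turn 0.001
  turn -3.141
```

Request:
move_arm:
  targets:
    - [[0, -20, 0], 0, -1]
    - [[0, -60, 0], 0, -1]
    - [[0, -100, 0], 0, -1]
    - [[12, -110, 18], 0, -1]
    - [[36, -110, 56], 0, -1]
    - [[60, -110, 94], 0, -1]
    - [[84, -110, 131], 0, -1]
    - [[105, -110, 164], 0, -1]
    - [[118, -110, 184], 0, -1]
    - [[123, -110, 192], 0, -1]
    - [[123, -110, 192], 0, -1]
    - [[123, -110, 192], 0, -1]

```text
time_s: 12.4
ee_pos: [524.6, -44.0, 164.6]
orientation: [0.705, 0.055, -0.056, -0.705]
force: [-0.6, 0.3, -0.7]
grip_width: 27.6
```

```bash
python3 - <<'E'
from h import *
from plant import env
c=wrist(env,"w10"); plan(env,[525,-43.5,92],[-.156,.988])
c=env.capture("top"); jars(c); cv2.imwrite("pics/t10.png",c["frame"])
E
```

```text
t 12.45 pos [524.5 -44.3 164.6] shift [ 0.6 72.6  0.7] q [-0.3   0.02  1.92 -0.    1.19 -2.03] w 27.8 F [ 0.8 -0.2 -0.8]
  turn -0.001
  turn 3.141
[332.4 120.7] 205 ztop 75.8 mean xy [ 759.6 -103.1] mid [ 767.4 -105.7] ext [32.  43.3]
[278.5 232.4] 136 ztop 62.2 mean xy [542.9   5.1] mid [544.5   5.2] ext [26.  20.6]
[119.9 286.6] 196 ztop 71.3 mean xy [446.4 293.9] mid [446.6 294.6] ext [23.1 23.4]
```

View pics/w10.png

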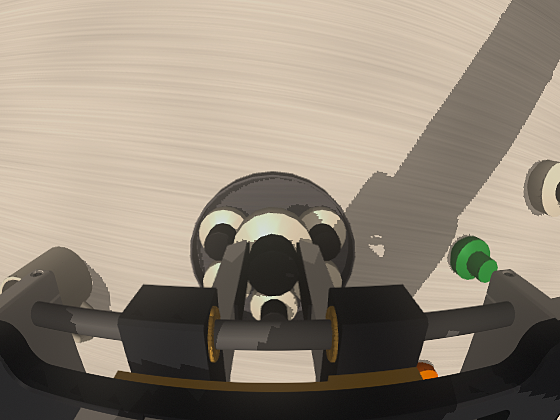

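Request:
move_arm:
  targets:
    - [[0.2, 20, 0.8], 0, -1]
    - [[0.2, 45, 0.8], 0, -1]
    - [[0.2, 65, 0.8], 0, -1]
    - [[0.2, 72, 0.8], 0, -1]
    - [[0.2, 72, 0.8], 0, -1]
    - [[0.2, 72, 0.8], 0, -1]
    - [[0.2, 72, 0.8], 0, -1]

```text
time_s: 13.2
ee_pos: [525.9, -42.9, 94.1]
orientation: [0.705, 0.056, -0.055, -0.705]
force: [-0.2, -1.4, -1.0]
grip_width: 27.5
```

```bash
python3 - <<'E'
from h import *
from plant import env
c=wrist(env,"w11"); wcaps(c); plan(env,[524.5,-43.4,58],[-.156,.988])
E
```

```text
[273. 240.] 172 ztop 78.9 mean [515.1 -44.1] circ [522.5 -42.4] 13.4
[202. 270.] 1041 ztop 62.2 mean [553.  -87.4] circ [555. -87.] 13.2
[341. 270.] 942 ztop 62.3 mean [538.    6.9] circ [540.1   7.3] 13.1
[271. 307.] 988 ztop 62.2 mean [572.1 -36.5] circ [576.4 -36.1] 13.9
[273. 366.] 1005 ztop 62.2 mean [627.6 -26.3] circ [629.3 -26.1] 13.9
t 13.25 pos [525.8 -42.8  94. ] shift [-1.5 36.  -0.3] q [-0.3   0.13  1.96 -0.    1.05 -2.02] w 27.8 F [ 0.1  0.  -1.1]
  turn 0.0
  turn -3.141
```

View pics/w11.png

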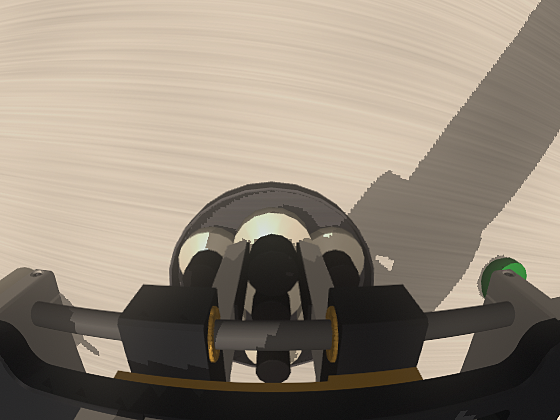

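Request:
move_arm:
  targets:
    - [[-1.2, 5, -0.4], 0, -1]
    - [[-1.2, 10, -0.4], 0, -1]
    - [[-1.2, 15, -0.4], 0, -1]
    - [[-1.2, 19, -0.4], 0, -1]
    - [[-1.2, 23, -0.4], 0, -1]
    - [[-1.2, 27, -0.4], 0, -1]
    - [[-1.2, 31, -0.4], 0, -1]
    - [[-1.2, 31, -0.4], 0, -1]
    - [[-1.2, 31, -0.4], 0, -1]

```text
time_s: 14.15
ee_pos: [523.8, -43.0, 61.7]
orientation: [-0.705, -0.055, 0.056, 0.705]
force: [-0.4, -0.0, -0.2]
grip_width: 27.6
```

```bash
python3 - <<'E'
from h import *
from plant import env
c=wrist(env,"w12"); wcaps(c); plan(env,[524.5,-43.4,58],[-.156,.988])
E
```

```text
[272. 266.] 2989 ztop 66.3 mean [522.6 -42.8] circ [521.9 -42.9] 16.9
[196. 281.] 354 ztop 52.9 mean [545.5 -86.5] circ [548.9 -86.4] 10.0
[346. 281.] 320 ztop 52.8 mean [531.4   3.2] circ [534.   5.] 9.2
[270. 317.] 228 ztop 47.7 mean [564.8 -37.6] circ [568.2 -36.9] 10.0
[270. 356.] 426 ztop 62.3 mean [583.6 -34.6] circ [580.9 -35.2] 13.0
[273. 378.] 313 ztop 48.8 mean [618.2 -27.6] circ [624.1 -26.8] 12.1
t 14.2 pos [524.  -43.1  61.9] shift [ 0.5  3.9 -0.4] q [-0.3   0.18  1.97 -0.    0.99 -2.03] w 27.6 F [ 0.4 -0.1 -1.2]
  turn 0.001
  turn -3.141
```

View pics/w12.png

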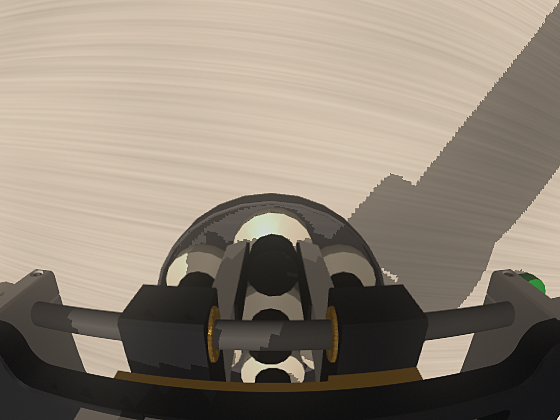

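The jar is inside the rim and clear of its neighbours, with no contact force. Lowering to the floor.

Request:
move_arm:
  targets:
    - [[0.5, 1.5, -0.3], 0, -1]
    - [[0.5, 3, -0.3], 0, -1]
    - [[0.5, 3.6, -0.3], 0, -1]
    - [[0.5, 3.6, -0.3], 0, -1]
    - [[0.5, 3.6, -0.3], 0, -1]

```text
time_s: 14.7
ee_pos: [524.4, -43.3, 58.1]
orientation: [-0.705, -0.056, 0.056, 0.705]
force: [-0.2, -1.2, -0.7]
grip_width: 27.5
```

Request:
move_arm:
  targets:
    - [[0, 0.6, 0], 0, -1]
    - [[0, 0.6, 0], 0, -1]
    - [[0, 0.6, 0], 0, -1]

```text
time_s: 15.0
ee_pos: [524.6, -43.3, 57.8]
orientation: [0.705, 0.056, -0.055, -0.705]
force: [0.4, 0.4, 1.9]
grip_width: 27.7
```

Request:
move_arm:
  targets:
    - [[0, 0.3, 0], 0, -0.36]
    - [[0, 0.3, 0], 0, -0.3]
    - [[0, 0.3, 0], 0, -0.2]
    - [[0, 0.3, 0], 0, -0.15]
    - [[0, 0.3, 0], 0, -0.15]
    - [[0, -8, 0], 0, -0.15]
    - [[0, -20, 0], 0, -0.15]
    - [[0, -45, 0], 0, -0.15]
    - [[0, -80, 0], 0, -0.15]
    - [[0, -110, 0], 0, -0.15]
    - [[-40, -110, 0], 0, -0.15]
    - [[-80, -110, 0], 0, -0.15]

```text
time_s: 16.2
ee_pos: [445.9, -56.2, 170.2]
orientation: [0.706, 0.057, -0.055, -0.704]
force: [-0.5, -0.0, 0.2]
grip_width: 40.1
```

Request:
move_arm:
  targets:
    - [[0, 0, -50], 0, -0.15]
    - [[0, 0, -100], 0, -0.15]
    - [[0, 0, -150], 0, -0.15]
    - [[0, 0, -200], 0, -0.15]
    - [[0, 0, -200], 0, -0.15]
    - [[0, 0, -200], 0, -0.15]

```text
time_s: 16.8
ee_pos: [476.7, -254.1, 168.3]
orientation: [0.705, 0.055, -0.055, -0.705]
force: [0.2, 1.0, -0.2]
grip_width: 40.0
```

```bash
python3 - <<'E'
from h import *
from plant import env
c=env.capture("top"); jars(c); f=c["frame"]
s=env.capture("scene")["frame"]
cv2.imwrite("pics/end.png",np.hstack([cv2.resize(f[165:270,245:350],(390,390),interpolation=cv2.INTER_CUBIC),cv2.resize(s[180:270,215:305],(390,390),interpolation=cv2.INTER_CUBIC)])); plan(env,[0,0,0])
cv2.imwrite("pics/endtop.png",f)
E
```

```text
[335.2 121. ] 256 ztop 76.3 mean xy [ 758.6 -108.6] mid [ 767.4 -110.4] ext [32.6 53.5]
[450.  164.5] 195 ztop 75.9 mean xy [ 667.1 -324.7] mid [ 665.1 -323.2] ext [39.3  8.5]
[413.8 173.3] 183 ztop 76.1 mean xy [ 652.5 -253.1] mid [ 654.8 -256.1] ext [45.8 16. ]
[293.3 186.9] 154 ztop 61.9 mean xy [629.7 -24. ] mid [629.7 -23.5] ext [24.8 22.9]
[320.4 196.1] 158 ztop 62.6 mean xy [611.  -75.1] mid [611.4 -74.9] ext [25.  24.6]
[272.9 204.1] 155 ztop 62.2 mean xy [596.6  15.3] mid [597.1  14.9] ext [25.  22.7]
[299.  213.6] 154 ztop 62.1 mean xy [577.5 -33.9] mid [577.7 -33.7] ext [24.7 22.8]
[326.1 223.1] 186 ztop 62.2 mean xy [559.4 -84.2] mid [559.5 -83.8] ext [25.3 26.3]
[277.3 231.4] 150 ztop 62.5 mean xy [543.9   7.4] mid [543.7   7. ] ext [24.3 24.2]
[304. 241.] 178 ztop 62.0 mean xy [525.9 -41.9] mid [526.2 -41.8] ext [24.3 26.1]
[119.9 286.7] 202 ztop 71.4 mean xy [446.3 294.1] mid [446.7 294.5] ext [23.2 24.1]
t 16.9 pos [ 476.6 -252.3  167.9] shift [-430.9  167.9  324.1] q [-0.7   0.05  1.89  0.    1.2  -2.43] w 39.7 F [0.3 0.5 0.2]
```

View pics/end.png

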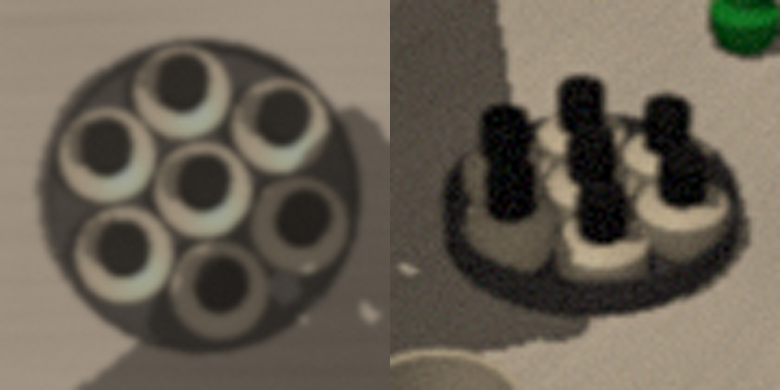

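View pics/endtop.png

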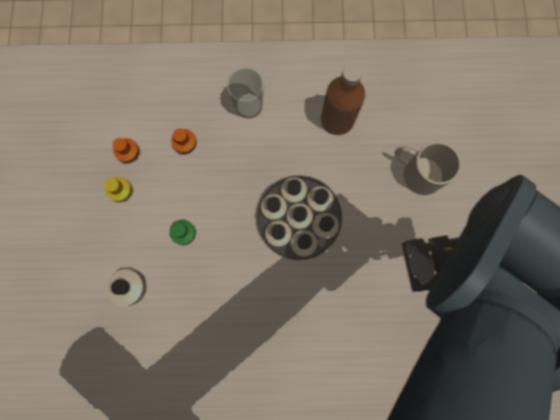

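All seven places are filled and every cap top sits at 61.9–62.6 mm. The new jars are at (293,187) and (304,241) in the top view, upright, and the gripper is clear of everything.

```bash
python3 -c "
from plant import env
print(env.finish_job())"
```

```text
the job is handed in; nothing more can be done
None
```

Both small jars now stand in the two gaps of the tin, one in each, and the job is handed in at about 17 s of the 54 s allowed. I lowered each until it just touched the floor of the tin (at most about 5 N), then let go. The larger jar and the coloured look-alikes were not touched.

The last top and scene pictures show seven upright jars. All cap tops sit at 61.9–62.6 mm, and the five original jars moved by no more than about 1 mm, which is within measuring noise. The gripper was well clear of everything. The new jars measure within about 3 mm of the gap centres. The top and wrist cameras disagreed by about 1–2 mm, and the scene camera by about 5 mm, so I used the wrist camera for the fine placing. No check failed.

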